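# Draw out and hold the carrier board of an opened instrument

## Robot

A 6-joint arm with a two-finger parallel gripper is mounted at the origin on the work surface. World frame = base frame: x ahead of the robot, y to its left, z up, the work surface at z = 0. Lengths are in m, angles in rad, forces in N, time in s.
With the tool pointing down it reaches from about 0.425 to 0.95 m from the base axis. Payload 3.5 kg.
Tool frame: the origin (TCP) lies at the very end of the fingers, on their centre line; the grasp point (between the pads) lies r.grasp_offset behind it (r.grasp_offset is the distance from the TCP to the grasp point, in m); z points along the fingers, y is the direction in which the jaws open and shut (so a half turn about z gives the same grasp; the last joint's range is limited). The gripper opens to 85 mm and grips with 20 to 120 N. Pads are 22 mm wide; open, the fingers measure 114 mm over their backs; the gripper's body (76 mm by 85 mm) begins 54 mm behind the grasp point. The pads swing forward as they close: fully open they stand 13 mm farther back than shut.
Start: joints at [-1.447, 0.286, 1.577, -0, 1.279, -0.15], TCP at [0.183, -0.65, 0.231] pointing down, gripper open.
Joint ranges: [-2.77, 2.77], [-0.9, 2.22], [0.21, 2.48], [-1.53, 4.67], [0.24, 2.81], [-2.84, 2.84]. Speed limits (rad/s): [2.79, 2.79, 3.14, 3.14, 3.14, 3.14].

## Interface

Orientations are given as a rotation vector (axis times angle).
In Python, from workcell import r, eyes gives the robot as it stands.
- The arm moves only by the tool jog_arm, never from a script. Its argument "targets" is a list of rows, each an object of numbers: "x", "y", "z": the shift along the tool's x, y, z in mm; "ax", "ay", "az": the turn, a rotation vector about the tool's x, y, z in rad; "fingers": the finger opening in mm, from 0 to 85.4. A call has 1 to 5 rows; each row is the pose to reach, as a shift and turn from the pose measured when the call began, along the tool's axes at that moment; what a row does not reach only later rows make up. A row lasts 1/8 s, in which the tool goes at most 62.5 mm and 10.7 degrees, less where a joint would pass 70% of its speed; a pose out of reach is approached as far as the arm can. A call with a gripper value outside its range is refused whole. The fingers move at their own pace and stop on an object; "squeeze" is the grip in N (left out, the last holds). Time passes only in rows, so rows that repeat a pose let the fingers close. It gives the time, the measured TCP pose, the force and the opening at its end, in the units of the state.
- r.get_state(): the state, without advancing time (a new reading comes with each control period).
- eyes.get_image(name): name is "side" or "top" or "wrist"; returns a dict with "pixels" (420x560x3 uint8, red, green, blue), "range_z" (420x560 float32, m along the optical axis (not along the pixel's ray), 0 where there is no reading), "fx", "fy", "cx", "cy" (pixels), "D" ([k1, k2, p1, p2, k3] as OpenCV has them; the pictures are not rectified), "T" (4x4, takes a point from camera to world coordinates). Camera axes: x right, y down, z forward; pixel columns grow to the right and rows downward; lengths in m; the calibration is good to about 2 mm. A picture is of the moment at which its call begins.
- r.sign_off(): hands the job in, once; it reports no verdict.
The state is a dict: "t": time; "q": joint angles; "qvel": joint speeds; "joint_efforts": joint torques, N m; "tool_pos": TCP position; "tcp_rot": TCP orientation; "force": force on the tool from outside, world axes, zero at the start; "wrist_torque": the same for the moment, N m; "gripper_width": finger opening in m.
Only numpy, scipy, OpenCV 4.12 (cv2) and the standard library are available. Lean on these libraries where they do the work, as an engineer would, in place of code of your own. Each camera call takes 0.05 s, during which the arm holds its last target.

## Task

Bring the carrier board of this opened laboratory instrument out to its service line, so that the sockets on its underside can be checked: pull the red knob at its front edge straight up to its stop to free the latch pin, then slide the board out of the case along its runners until the yellow line is level with the case's front edge. Its heavy front would then tip over the edge, so finish while still holding the board in the fingers: level, still, its back part resting on the runners. Do not let it tip on the way, and leave the dish, screwdriver and fan on the bench alone.

Things in the scene. Friction and masses are not known exactly. Their poses are not given: they have to be found in the camera images.
- case: White instrument case, fixed, no lid or front panel: 360 deep, 276 wide, 185 high. Origin on the bench under the middle of its front edge; x into the case (away from the robot), y to its left. Two steel runners (tops 135 up, centred at y = +-92, 26 wide, from the front edge inward) carry the board; upright webs guide it with 3 mm play a side. Nothing holds it down from above.
- case_edge (a point): Middle of the case's front edge: in the plane of the front ends of its side walls and runners, 140 above the bench, which is the height of the board's top face. Axes as the case's: the board comes out along -x.
- board: Dark grey board lying loose on the runners, 260 long, 200 wide, 5 thick, about 0.9 kg with its parts. Origin: underside, middle of the front edge; x to its rear. At the start parallel to the case, front edges flush, locked by the pin. Transformer 51 high at x 75 to 130; green circuit at x 178 to 252. Centre of gravity near x = 118: out at the line it tips unless held.
- board_mark (a point): Middle of the yellow line (4 wide, across the whole board) on the board's top face, 165 behind its front edge; axes as the board's.
- knob (a point): Centre of the red T-knob of the spring plunger, a bar 38 long (board's x), 14 wide (y: pinch it across this), 24 high, at board x = 25, y = 0; at the start 175 above the bench. Under it a stem of 10 and a brass bushing of 20 diameter, whose top is 26 below this point. The transformer starts 31 behind the bar and is 1 mm lower than its top. Axes as the board's; moves with it.
- plunger (a joint): Lift of the knob in m: 0 at rest, 0.012 at its upper stop. A spring pulls it down with 1.8 N at rest, 3.6 N at the stop; let go, it springs back. Its pin (8 diameter) sits 5.5 mm deep in a steel block under the board's front, fixed to the case. Pulled at the stop with over about 4.5 N it begins to lift the board's front.
- dish_mid (a point): Bystander: round steel dish with screws, 90 across, 24 high; its centre. Leave alone.
- driver_mid (a point): Bystander: screwdriver with blue handle, 180 long along its x, lying on the bench; its middle. Leave alone.
- fan_mid (a point): Bystander: black square cooling fan, 80 x 80 x 25, lying flat; its centre. Leave alone.

How it is judged:
By the outcome, as a careful person would: the job done as asked, in the order asked, and still so for the second after the job is handed in, while the arm keeps its last pose, push and grip.
It also fails if it takes over 42 s, if anything falls off the work surface, if the arm or the gripper's body presses on something with over 40 N, if the wrist force passes 120 N, or if a joint passes its speed limit or range.

## Working session

There is one attempt and no reset: what is moved stays moved. The work goes in short steps, Python scripts to look and compute and a tool call to move; the robot and the scene stay as the last step left them, time stands still between calls to the robot, and variables do not carry over. Pictures are saved under pics/ and viewed, and the job is handed in when it is done.

Besides the shell and the picture viewer there is one more tool, called after ">>>" by a JSON object that holds its "fn" and its "kwargs", one argument or row to a line. jog_arm: Moves the arm, as the interface text tells. Its arguments: {"type":"object","properties":{"targets":{"type":"array","items":{"type":"object","properties":{"x":{"type":"number"},"y":{"type":"number"},"z":{"type":"number"},"ax":{"type":"number"},"ay":{"type":"number"},"az":{"type":"number"},"fingers":{"type":"number"}}}},"squeeze":{"type":"number"}},"required":["targets"]}

```bash
ls; mkdir -p pics; python3 - <<'E'
from workcell import r, eyes
import cv2, numpy as np
s=r.get_state(); print({k:np.round(v,4).tolist() for k,v in s.items()}, r.grasp_offset)
for n in ["side","top","wrist"]:
    d=eyes.get_image(n); cv2.imwrite(f"pics/{n}0.png",d["pixels"][:,:,::-1]); np.savez(f"pics/{n}0.npz",**d)
    print(n,d["fx"],d["cx"],d["cy"],d["D"],np.round(d["T"],3).tolist())
E
```

```text
pics
{'t': 0.0, 'q': [-1.447, 0.2872, 1.5782, -0.0, 1.2786, -0.15], 'qvel': [0.002, 0.0019, 0.0003, -0.0009, -0.001, -0.0005], 'joint_efforts': [-0.0017, -40.5986, -29.2627, -0.0002, 0.0057, 0.0], 'tool_pos': [0.1824, -0.6492, 0.2299], 'tcp_rot': [-3.1098, -0.4284, -0.0], 'force': [-0.1536, -1.15, 0.2592], 'wrist_torque': [0.0255, 0.0295, -0.0156], 'gripper_width': 0.0854} 0.0187
side 379.5542256939508 284.0989536816681 213.2693796092399 [-0.01128029  0.          0.          0.          0.        ] [[-0.972, -0.153, 0.18, 0.473], [-0.235, 0.57, -0.787, 0.715], [0.018, -0.807, -0.59, 0.618], [0.0, 0.0, 0.0, 1.0]]
top 385.27549026251364 285.94516651946304 205.61844205756339 [-0.00330618  0.          0.          0.          0.        ] [[0.059, -0.976, 0.211, 0.452], [-0.998, -0.059, 0.007, 0.064], [0.006, -0.211, -0.978, 1.002], [0.0, 0.0, 0.0, 1.0]]
wrist 320.00604708541044 286.54339477535854 215.27234546232907 [-0.0310894  0.         0.         0.         0.       ] [[0.271, -0.926, -0.262, 0.248], [-0.963, -0.262, -0.071, -0.63], [-0.003, 0.271, -0.962, 0.372], [0.0, 0.0, 0.0, 1.0]]
```

View pics/top0.png

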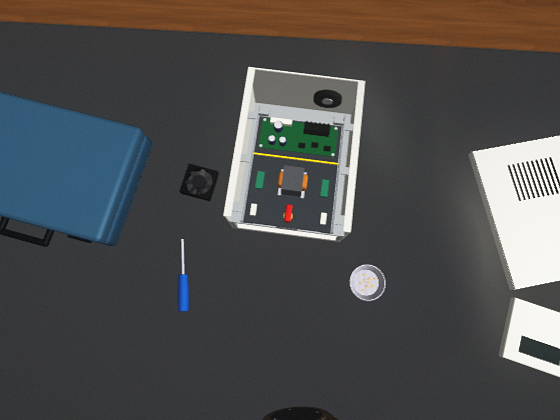

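View pics/side0.png

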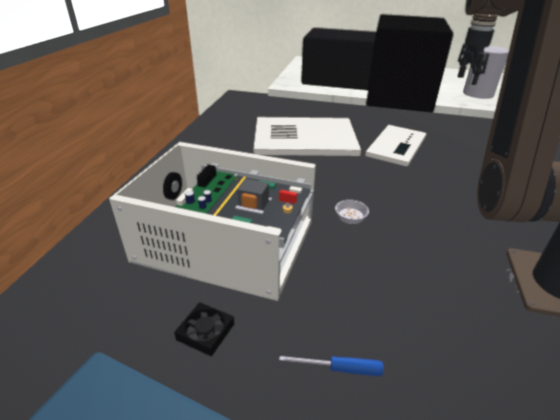

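The top view shows the case with its open front toward the robot: front corners near (227,220) and (347,238), knob at (289,213), and the yellow line from (253,154) to (338,163). The dish is at (368,283), the screwdriver at (184,275) and the fan at (199,182). In the side view the knob is at (288,197).

```bash
cat > h.py <<'E'
import numpy as np, cv2
from scipy.spatial.transform import Rotation as R
def ray(d,uv):
    K=np.array([[d["fx"],0,d["cx"]],[0,d["fy"],d["cy"]],[0,0,1.]])
    p=cv2.undistortPoints(np.array(uv,float).reshape(-1,1,2),K,np.array(d["D"],float)).reshape(-1,2)
    v=np.c_[p,np.ones(len(p))]@np.array(d["T"])[:3,:3].T
    return np.array(d["T"])[:3,3],v
def onz(d,uv,z):
    o,v=ray(d,uv); return o+v*((z-o[2])/v[:,2])[:,None]
def cloud(d,m):
    ys,xs=np.nonzero(m&(d["range_z"]>0)); o,v=ray(d,np.c_[xs,ys]); return o+v*d["range_z"][ys,xs][:,None]
def red(d):
    h=cv2.cvtColor(d["pixels"],cv2.COLOR_RGB2HSV); return ((h[...,0]<6)|(h[...,0]>174))&(h[...,1]>170)&(h[...,2]>90)
def yel(d):
    h=cv2.cvtColor(d["pixels"],cv2.COLOR_RGB2HSV); return (h[...,0]>22)&(h[...,0]<33)&(h[...,1]>150)&(h[...,2]>120)
def big(m):
    n,l,s,c=cv2.connectedComponentsWithStats(m.astype(np.uint8)); i=1+np.argmax(s[1:,4]); return l==i
E
cat > m.py <<'E'
from h import *
for n in ["top","side"]:
    d=dict(np.load(f"pics/{n}0.npz"))
    m=big(red(d)); ys,xs=np.nonzero(m); print(n,"red",len(xs),xs.mean(),ys.mean(),xs.min(),xs.max(),ys.min(),ys.max())
    c=cloud(d,m); print(" cloud",np.percentile(c,[2,50,98],axis=0).round(4).tolist())
    print(" onplane .187",onz(d,[[xs.mean(),ys.mean()]],.187).round(4), onz(d,[[xs.mean(),ys.mean()]],.175).round(4))
    y=big(yel(d)); ys,xs=np.nonzero(y); P=onz(d,np.c_[xs,ys],.140)[:,:2]
    c0=P.mean(0); u=np.linalg.svd(P-c0)[2][0]; t=(P-c0)@u
    e=[c0+u*t.min(),c0+u*t.max()]; print(" yel",len(xs),c0.round(4),"ends",np.round(e,4).tolist(),"len",np.ptp(t),"yaw board x",np.arctan2(-u[0],u[1]) if u[1]>0 else np.arctan2(u[0],-u[1]), "cloud z",np.median(cloud(d,y)[:,2]))
E
python3 m.py
```

```text
top red 104 287.9423076923077 212.58653846153845 285 292 204 222
 cloud [[0.5953, 0.0577, 0.1386], [0.6137, 0.0646, 0.1859], [0.6318, 0.0704, 0.1893]]
 onplane .187 [[0.6129 0.0644 0.187 ]] [[0.6152 0.0644 0.175 ]]
 yel 172 [0.7538 0.0547] ends [[0.7468, -0.0435], [0.7607, 0.1529]] len 0.1969653988339416 yaw board x -0.07038255460523074 cloud z 0.13990967693535128
side red 161 287.45341614906835 196.27329192546583 280 295 190 202
 cloud [[0.5972, 0.0641, 0.1691], [0.614, 0.0722, 0.1815], [0.6296, 0.0753, 0.1885]]
 onplane .187 [[0.6115 0.081  0.187 ]] [[0.6153 0.0634 0.175 ]]
 yel 5 [0.7591 0.1028] ends [[0.7585, 0.0953], [0.7597, 0.1107]] len 0.015461732430961102 yaw board x -0.07690211106608799 cloud z 0.14160117837040925
```

```bash
python3 - <<'E'
import cv2
d=cv2.imread("pics/top0.png"); c=d[60:250,215:375]; cv2.imwrite("pics/topz.png",cv2.resize(c,(500,594),interpolation=cv2.INTER_CUBIC))
E
```

```text
(no output)
```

View pics/topz.png

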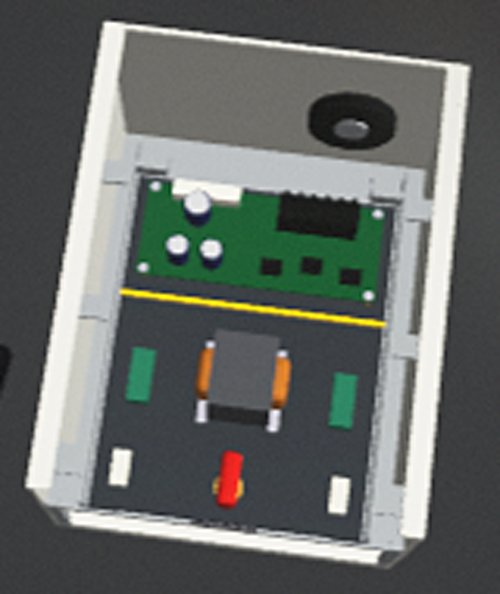

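```bash
cat > go.py <<'E'
import sys
from h import *
from workcell import r
def shift(p,yaw=None):
    s=r.get_state(); Rc=R.from_rotvec(s["tcp_rot"]); t=np.array(s["tool_pos"])
    d=Rc.inv().apply(np.array(p)-t)*1000
    print("t",s["t"],"tcp",t.round(4),"F",np.round(s["force"],2),"w",round(s["gripper_width"],4),"q",np.round(s["q"],2)); print("shift mm",d.round(1))
    if yaw is not None:
        by=np.array([-np.sin(yaw),np.cos(yaw),0]); best=[]
        for sg in (1,-1):
            y=by*sg; z=np.array([0,0,-1.]); x=np.cross(y,z)
            T=R.from_matrix(np.c_[x,y,z]); print(" turn",(Rc.inv()*T).as_rotvec().round(4))
if __name__=="__main__":
    a=list(map(float,sys.argv[1:])); shift(a[:3],a[3])
E
python3 go.py 0.6135 0.0644 0.25 -0.07
```

```text
t 0.15 tcp [ 0.1825 -0.6493  0.2302] F [0.75 0.8  0.09] w 0.0855 q [-1.45  0.29  1.58  0.    1.28 -0.15]
shift mm [ 607.9 -570.7  -18.6]
 turn [-0.0000e+00 -2.6000e-03 -2.7978e+00]
 turn [-0.0019  0.      0.3438]
```

>>> {"fn": "jog_arm", "kwargs": {
  "targets": [
    {"x":40,"y":-38,"z":-10,"az":0.07},
    {"x":82,"y":-77,"z":-20,"az":0.14},
    {"x":124,"y":-116,"z":-30,"az":0.21},
    {"x":166,"y":-156,"z":-30,"az":0.28},
    {"x":208,"y":-195,"z":-30,"az":0.34,"fingers":50}
  ]
}}

```text
validation failed for argument at $.ta...
```

```bash
python3 go.py 0.6135 0.0644 0.25 -0.07
```

```text
t 0.15 tcp [ 0.1825 -0.6493  0.2302] F [0.75 0.8  0.09] w 0.0855 q [-1.45  0.29  1.58  0.    1.28 -0.15]
shift mm [ 607.9 -570.7  -18.6]
 turn [-0.0000e+00 -2.6000e-03 -2.7978e+00]
 turn [-0.0019  0.      0.3438]
```

>>> {"fn": "jog_arm", "kwargs": {
  "targets": [
    {"x":40,"y":-38,"z":-10,"ax":0,"ay":0,"az":0.07,"fingers":50},
    {"x":82,"y":-77,"z":-20,"ax":0,"ay":0,"az":0.14,"fingers":50},
    {"x":124,"y":-116,"z":-30,"ax":0,"ay":0,"az":0.21,"fingers":50},
    {"x":166,"y":-156,"z":-30,"ax":0,"ay":0,"az":0.28,"fingers":50},
    {"x":208,"y":-195,"z":-30,"ax":0,"ay":0,"az":0.34,"fingers":50}
  ]
}}

```text
t: 0.78
tool_pos: [0.3306, -0.4036, 0.2606]
tcp_rot: [-3.138, 0.108, 0.0]
force: [1.0, 0.2, -0.1]
gripper_width: 0.0499
```

```bash
python3 go.py 0.6135 0.0644 0.25 -0.07
```

```text
t 0.775 tcp [ 0.3306 -0.4036  0.2606] F [ 1.05  0.22 -0.09] w 0.0499 q [-1.08 -0.08  1.92  0.    1.3   0.56]
shift mm [ 250.1 -486.3   11.5]
 turn [-1.0000e-04 -2.8000e-03 -3.1402e+00]
 turn [-0.0018  0.0001  0.0014]
```

>>> {"fn": "jog_arm", "kwargs": {
  "targets": [
    {"x":28,"y":-54,"z":0,"ax":0,"ay":0,"az":0,"fingers":50},
    {"x":56,"y":-108,"z":0,"ax":0,"ay":0,"az":0,"fingers":50},
    {"x":83,"y":-162,"z":0,"ax":0,"ay":0,"az":0,"fingers":50},
    {"x":111,"y":-216,"z":0,"ax":0,"ay":0,"az":0,"fingers":50},
    {"x":139,"y":-270,"z":0,"ax":0,"ay":0,"az":0,"fingers":50}
  ]
}}

```text
t: 1.4
tool_pos: [0.4884, -0.1419, 0.261]
tcp_rot: [-3.138, 0.108, -0.0]
force: [0.6, -0.2, -0.4]
gripper_width: 0.0502
```

```bash
python3 go.py 0.6135 0.0644 0.25 -0.07
```

```text
t 1.4 tcp [ 0.4884 -0.1419  0.261 ] F [ 0.61 -0.2  -0.38] w 0.0502 q [-0.48 -0.11  1.95  0.    1.31  1.16]
shift mm [ 110.7 -214.3   11.4]
 turn [ 3.0000e-04 -2.5000e-03 -3.1403e+00]
 turn [-0.0016 -0.0002  0.0013]
```

>>> {"fn": "jog_arm", "kwargs": {
  "targets": [
    {"x":27,"y":-53,"z":0,"ax":0,"ay":0,"az":0,"fingers":50},
    {"x":55,"y":-106,"z":0,"ax":0,"ay":0,"az":0,"fingers":50},
    {"x":82,"y":-160,"z":0,"ax":0,"ay":0,"az":0,"fingers":50},
    {"x":110,"y":-214,"z":0,"ax":0,"ay":0,"az":0,"fingers":50},
    {"x":110,"y":-214,"z":10,"ax":0,"ay":0,"az":0,"fingers":50}
  ]
}}

```text
t: 2.02
tool_pos: [0.6142, 0.0676, 0.2514]
tcp_rot: [-3.138, 0.1, -0.002]
force: [-0.3, -1.3, 1.2]
gripper_width: 0.05
```

```bash
cat > w.py <<'E'
from h import *
from workcell import r, eyes
import sys
n=sys.argv[1]; d=eyes.get_image("wrist"); np.savez(f"pics/{n}.npz",**d); cv2.imwrite(f"pics/{n}.png",d["pixels"][:,:,::-1])
m=big(red(d)); c=cloud(d,m); print(np.percentile(c,[2,50,98],axis=0).round(4).tolist())
t=c[c[:,2]>.1835]; rc=cv2.minAreaRect((t[:,:2]*1000).astype(np.float32)); print("knob top rect",rc)
y=big(yel(d)); ys,xs=np.nonzero(y); P=onz(d,np.c_[xs,ys],.140)[:,:2]
c0=P.mean(0); u=np.linalg.svd(P-c0)[2][0]; t=(P-c0)@u
print("yel",c0,np.ptp(t),"yaw",np.arctan(-u[0]/u[1]))
E
python3 w.py w1; python3 go.py 0.6135 0.0644 0.156 -0.07
```

```text
[[0.5977, 0.06, 0.1715], [0.6175, 0.0667, 0.186], [0.6329, 0.0734, 0.1876]]
knob top rect ((614.5065307617188, 66.7353286743164), (13.029086112976074, 36.63810729980469), 86.02440643310547)
yel [0.75367861 0.05672051] 0.19917022373477913 yaw -0.06979691405758595
t 2.075 tcp [0.6124 0.0659 0.2489] F [ 0.34 -0.6  -0.75] w 0.0504 q [-0.06  0.15  1.71  0.    1.29  1.58]
shift mm [ 1.5  1.5 92.9]
 turn [-4.800e-03 -1.900e-03 -3.137e+00]
 turn [-0.0012  0.003   0.0046]
```

View pics/w1.png

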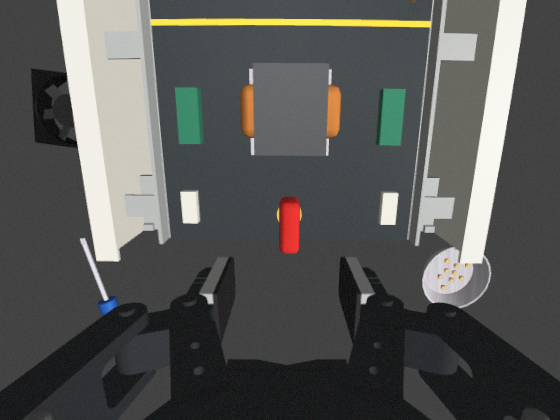

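The wrist view shows the knob at (289,225) centred between the fingers, which are at (220,290) and (355,290). The yellow line runs across at row 22, and the knob is clear on both sides. I'm descending now.

>>> {"fn": "jog_arm", "kwargs": {
  "targets": [
    {"x":2,"y":0,"z":30,"ax":0,"ay":0.003,"az":0.004,"fingers":50},
    {"x":2,"y":0,"z":60,"ax":0,"ay":0.003,"az":0.004,"fingers":50},
    {"x":2,"y":0,"z":80,"ax":0,"ay":0.003,"az":0.004,"fingers":50},
    {"x":2,"y":0,"z":92,"ax":0,"ay":0.003,"az":0.004,"fingers":50},
    {"x":2,"y":0,"z":92,"ax":0,"ay":0.003,"az":0.004,"fingers":50}
  ]
}}

```text
t: 2.7
tool_pos: [0.6137, 0.0654, 0.1563]
tcp_rot: [-3.138, 0.11, 0.002]
force: [0.0, -0.0, 0.2]
gripper_width: 0.0499
```

```bash
python3 go.py 0.6145 0.066 0.156 -0.07; python3 w.py w2; python3 - <<'E'
from workcell import r,eyes
import cv2
for n in ["side"]:
    cv2.imwrite("pics/side1.png",cv2.resize(eyes.get_image(n)["pixels"][120:280,180:400,::-1],(770,560)))
E
```

```text
t 2.7 tcp [0.6137 0.0654 0.1563] F [ 0.   -0.04  0.16] w 0.0499 q [-0.06  0.23  1.79  0.    1.13  1.58]
shift mm [ 0.7 -0.6  0.3]
 turn [2.2000e-03 1.9000e-03 3.1416e+00]
 turn [-0.0012  0.0014 -0.    ]
[[0.5983, 0.0599, 0.1694], [0.6198, 0.0666, 0.1858], [0.6331, 0.0734, 0.1875]]
knob top rect ((614.5316772460938, 66.931640625), (13.53948974609375, 37.2242431640625), 86.00027465820312)Traceback (most recent call last):
  File "w.py", line 7, in <module>
    y=big(yel(d)); ys,xs=np.nonzero(y); P=onz(d,np.c_[xs,ys],.140)[:,:2]
  File "h.py", line 17, in big
    n,l,s,c=cv2.connectedComponentsWithStats(m.astype(np.uint8)); i=1+np.argmax(s[1:,4]); return l==i
                                                                      ~~~~~~~~~^^^^^^^^^
    return _wrapfunc(a, 'argmax', axis=axis, out=out, **kwds)
    return bound(*args, **kwds)
ValueError: attempt to get argmax of an empty sequence
```

View pics/w2.png

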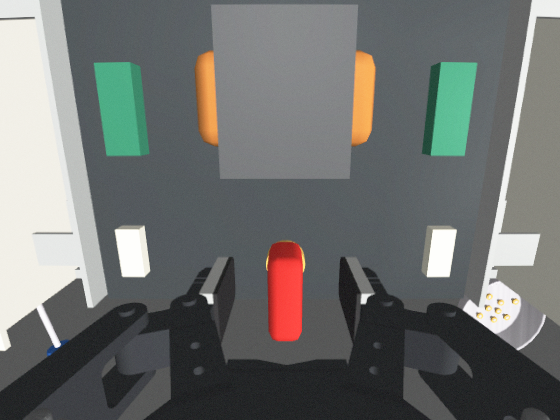

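View pics/side1.png

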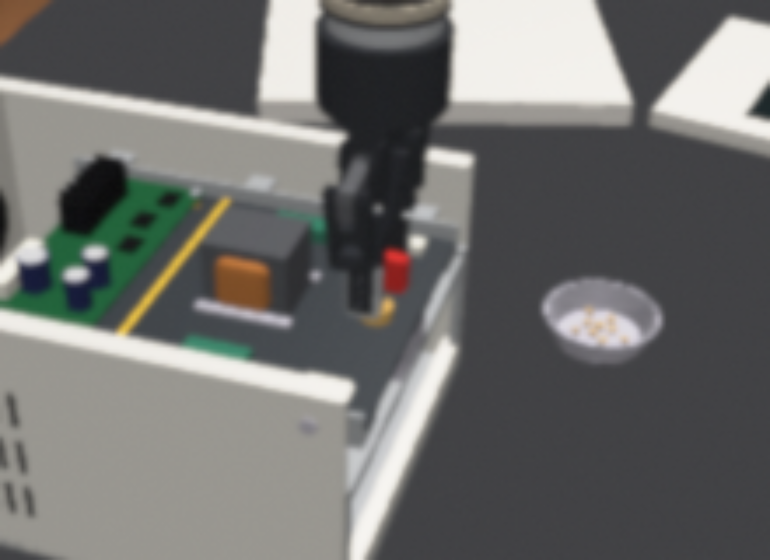

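In the wrist view the knob at (285,290) sits midway between the pads at (220,300) and (352,300), and the side view shows the finger beside the knob. I'll shift slightly and close.

>>> {"fn": "jog_arm", "kwargs": {
  "squeeze": 45,
  "targets": [
    {"x":0.5,"y":-1,"z":0,"ax":0,"ay":0,"az":0,"fingers":50},
    {"x":0.5,"y":-1,"z":0,"ax":0,"ay":0,"az":0,"fingers":20},
    {"x":0.5,"y":-1,"z":0,"ax":0,"ay":0,"az":0,"fingers":8},
    {"x":0.5,"y":-1,"z":0,"ax":0,"ay":0,"az":0,"fingers":8},
    {"x":0.5,"y":-1,"z":0,"ax":0,"ay":0,"az":0,"fingers":8}
  ]
}}

```text
t: 3.42
tool_pos: [0.6156, 0.0664, 0.1587]
tcp_rot: [-3.139, 0.109, -0.004]
force: [-1.4, -0.1, 3.6]
gripper_width: 0.0133
```

```bash
python3 go.py 0.6145 0.066 0.156 -0.07;python3 w.py w3 2>&1 | head -2
```

```text
t 3.425 tcp [0.6156 0.0664 0.1587] F [-1.36 -0.13  3.62] w 0.0133 q [-0.06  0.23  1.78  0.    1.13  1.58]
shift mm [-1.1  0.5  2.7]
 turn [ 3.8000e-03 -1.5000e-03 -3.1413e+00]
 turn [-0.001  -0.0024  0.0003]
[[0.5982, 0.0603, 0.169], [0.6201, 0.067, 0.1858], [0.6331, 0.0737, 0.1874]]
knob top rect ((614.7189331054688, 67.31293487548828), (13.2974853515625, 37.497379302978516), 86.1078109741211)
```

View pics/w3.png

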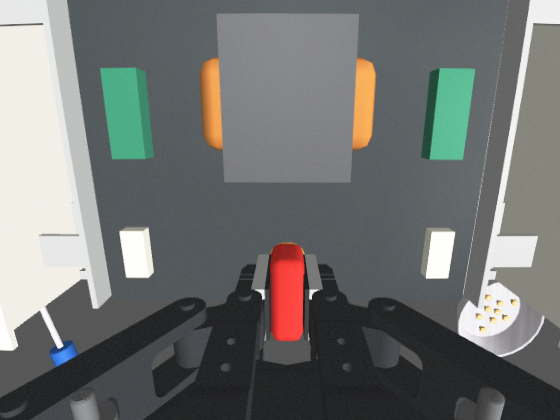

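Gripped: opening 13.3 mm, knob held centrally at (287,290). The closing pads press down by about 3.6 N, so the arm is compliant (about 1.4 N/mm). Next I'll lift in small steps.

>>> {"fn": "jog_arm", "kwargs": {
  "targets": [
    {"x":0,"y":0,"z":-2,"ax":0,"ay":0,"az":0,"fingers":8},
    {"x":0,"y":0,"z":-4,"ax":0,"ay":0,"az":0,"fingers":8},
    {"x":0,"y":0,"z":-6,"ax":0,"ay":0,"az":0,"fingers":8},
    {"x":0,"y":0,"z":-8,"ax":0,"ay":0,"az":0,"fingers":8},
    {"x":0,"y":0,"z":-8,"ax":0,"ay":0,"az":0,"fingers":8}
  ]
}}

```text
t: 4.1
tool_pos: [0.6156, 0.0664, 0.1666]
tcp_rot: [-3.139, 0.11, -0.004]
force: [2.4, -1.3, -3.2]
gripper_width: 0.0134
```

```bash
python3 go.py 0.6145 0.066 0.1707 -0.07;python3 w.py w4 2>&1 | head -2; python3 go.py 0.6145 0.066 0.1707 -0.07
```

```text
t 4.1 tcp [0.6156 0.0664 0.1666] F [ 2.42 -1.31 -3.22] w 0.0134 q [-0.06  0.22  1.78  0.    1.14  1.58]
shift mm [-1.   0.5 -4.1]
 turn [ 3.7000e-03 -1.6000e-03 -3.1414e+00]
 turn [-0.001  -0.0023  0.0002]
[[0.5981, 0.0602, 0.1772], [0.6199, 0.067, 0.1937], [0.6331, 0.0737, 0.1953]]
knob top rect ((614.5807495117188, 67.06886291503906), (14.137991905212402, 37.96461486816406), 86.52342987060547)
t 4.15 tcp [0.6156 0.0664 0.1666] F [ 1.74 -0.56 -2.68] w 0.0132 q [-0.06  0.22  1.78  0.    1.14  1.58]
shift mm [-1.   0.5 -4.1]
 turn [ 3.8000e-03 -1.6000e-03 -3.1413e+00]
 turn [-0.001  -0.0024  0.0003]
```

>>> {"fn": "jog_arm", "kwargs": {
  "targets": [
    {"x":0,"y":0,"z":-1.5,"ax":0,"ay":0,"az":0,"fingers":8},
    {"x":0,"y":0,"z":-3,"ax":0,"ay":0,"az":0,"fingers":8},
    {"x":0,"y":0,"z":-3.9,"ax":0,"ay":0,"az":0,"fingers":8},
    {"x":0,"y":0,"z":-3.9,"ax":0,"ay":0,"az":0,"fingers":8}
  ]
}}

```text
t: 4.65
tool_pos: [0.6154, 0.0665, 0.1705]
tcp_rot: [-3.139, 0.109, -0.003]
force: [1.8, -0.4, -4.3]
gripper_width: 0.0132
```

```bash
cat > f.py <<'E'
from h import *
from workcell import r, eyes
F=[]
for i in range(4):
    s=r.get_state(); F.append(s["force"])
    d=eyes.get_image(["top","side","wrist","top"][i]); np.savez(f"pics/f{i}.npz",**d)
    if i==2: 
        c=cloud(d,big(red(d))); print("knob top z",np.percentile(c[:,2],[50,90,98]).round(4))
        import time; cv2.imwrite(f"pics/f_{int(time.time())}.png",d["pixels"][:,:,::-1]); print(f"pics/f_{int(time.time())}.png")
print("t",s["t"],"tcp",np.round(s["tool_pos"],4),"rot",np.round(s["tcp_rot"],3),"F",np.round(F,1).tolist(),"mean",np.mean(F,0).round(2),"tau",np.round(s["wrist_torque"],2),"w",s["gripper_width"])
E
python3 f.py
```

```text
knob top z [0.1976 0.1987 0.1992]
pics/f_1796654668.png
t 4.8 tcp [0.6154 0.0665 0.1704] rot [-3.139e+00  1.090e-01 -3.000e-03] F [[1.8, -0.4, -4.3], [1.2, -0.7, -3.7], [1.4, -0.6, -2.9], [1.7, -0.0, -4.4]] mean [ 1.51 -0.43 -3.83] tau [-0.02 -0.27  0.  ] w 0.013343625406565312
```

>>> {"fn": "jog_arm", "kwargs": {
  "targets": [
    {"x":0,"y":0,"z":-0.3,"ax":0,"ay":0,"az":0,"fingers":8},
    {"x":0,"y":0,"z":-0.3,"ax":0,"ay":0,"az":0,"fingers":8}
  ]
}}

```text
t: 5.1
tool_pos: [0.6154, 0.0665, 0.1706]
tcp_rot: [-3.139, 0.109, -0.003]
force: [1.6, -0.6, -3.7]
gripper_width: 0.0134
```

```bash
python3 f.py
```

```text
knob top z [0.1977 0.1989 0.1994]
pics/f_1796654681.png
t 5.25 tcp [0.6154 0.0665 0.1707] rot [-3.139e+00  1.090e-01 -3.000e-03] F [[1.6, -0.6, -3.7], [2.2, -0.2, -4.2], [1.5, -1.2, -4.2], [2.1, -0.4, -4.4]] mean [ 1.87 -0.59 -4.13] tau [-0.06 -0.33 -0.08] w 0.013119794799425386
```

```bash
python3 - <<'E'
from h import *
from workcell import r
s=r.get_state(); Rc=R.from_rotvec(s["tcp_rot"]); print(Rc.as_matrix().round(4)); b=np.array([np.cos(.07),-np.sin(.07),0])
for L in (8,40,165): print(L,Rc.inv().apply(-b*L).round(2))
E
python3 go.py 0.6154 0.0665 0.1707 -0.07
```

```text
[[ 9.976e-01 -6.970e-02  2.200e-03]
 [-6.970e-02 -9.976e-01  9.000e-04]
 [ 2.100e-03 -1.000e-03 -1.000e+00]]
8 [-8.   -0.   -0.02]
40 [-4.e+01 -1.e-02 -8.e-02]
165 [-1.65e+02 -4.00e-02 -3.50e-01]
t 5.3 tcp [0.6155 0.0664 0.1707] F [ 2.04 -0.25 -3.87] w 0.0131 q [-0.06  0.22  1.77  0.    1.15  1.58]
shift mm [-0.1 -0.1  0. ]
 turn [ 3.3000e-03 -1.6000e-03 -3.1413e+00]
 turn [-0.001  -0.0021  0.0003]
```

>>> {"fn": "jog_arm", "kwargs": {
  "targets": [
    {"x":-2,"y":0,"z":-0.1,"ax":0,"ay":0,"az":0,"fingers":8},
    {"x":-5,"y":0,"z":-0.1,"ax":0,"ay":0,"az":0,"fingers":8},
    {"x":-9,"y":0,"z":-0.1,"ax":0,"ay":0,"az":0,"fingers":8},
    {"x":-13,"y":0,"z":-0.1,"ax":0,"ay":0,"az":0,"fingers":8},
    {"x":-17,"y":0,"z":-0.1,"ax":0,"ay":0,"az":0,"fingers":8}
  ]
}}

```text
t: 5.92
tool_pos: [0.5981, 0.0677, 0.1708]
tcp_rot: [-3.139, 0.109, -0.003]
force: [1.8, -0.0, -3.6]
gripper_width: 0.0133
```

```bash
python3 f.py; cat > b.py <<'E'
from h import *
d=dict(np.load("pics/f3.npz")); y=big(yel(d)); ys,xs=np.nonzero(y); P=onz(d,np.c_[xs,ys],.140)[:,:2]
c0=P.mean(0); u=np.linalg.svd(P-c0)[2][0]; t=(P-c0)@u
print("yel",len(xs),c0.round(4),np.ptp(t).round(4),"yaw",np.arctan(-u[0]/u[1]).round(4),"z",np.median(cloud(d,y)[:,2]).round(4))
k=c0-np.array([.7538,.0547]); print("moved",k@[np.cos(.07),-np.sin(.07)])
E
python3 b.py; ls -t pics/f_*|head -1
```

```text
knob top z [0.1978 0.1988 0.1994]
pics/f_1796654709.png
t 6.075 tcp [0.5976 0.0678 0.1706] rot [-3.139  0.109 -0.   ] F [[1.8, -0.0, -3.6], [0.3, -0.4, -3.7], [0.6, 0.1, -3.8], [0.0, -0.2, -2.6]] mean [ 0.67 -0.14 -3.42] tau [ 0.04 -0.01 -0.03] w 0.01326847275788265
yel 170 [0.7359 0.0563] 0.1964 yaw -0.0714 z 0.1397
moved -0.017981581088176588
pics/f_1796654709.png
```

>>> {"fn": "jog_arm", "kwargs": {
  "targets": [
    {"x":-6,"y":0,"z":-0.1,"ax":0,"ay":0,"az":0,"fingers":8},
    {"x":-14,"y":0,"z":-0.1,"ax":0,"ay":0,"az":0,"fingers":8},
    {"x":-22,"y":0,"z":-0.1,"ax":0,"ay":0,"az":0,"fingers":8},
    {"x":-30,"y":0,"z":-0.1,"ax":0,"ay":0,"az":0,"fingers":8},
    {"x":-36,"y":0,"z":-0.1,"ax":0,"ay":0,"az":0,"fingers":8}
  ]
}}

```text
t: 6.75
tool_pos: [0.5612, 0.0703, 0.1707]
tcp_rot: [-3.139, 0.109, -0.0]
force: [2.5, -0.5, -4.0]
gripper_width: 0.0134
```

```bash
python3 f.py; python3 b.py; python3 go.py 0.4508 0.0780 0.1707 -0.07
```

```text
knob top z [0.1976 0.1987 0.1992]
pics/f_1796654723.png
t 6.9 tcp [0.5605 0.0704 0.1703] rot [-3.138  0.109  0.005] F [[2.5, -0.5, -4.0], [0.2, 0.3, -3.9], [-1.5, -0.4, -3.8], [-2.3, -0.0, -4.0]] mean [-0.28 -0.16 -3.94] tau [ 0.07  0.12 -0.01] w 0.013051290856760052
yel 177 [0.6986 0.0584] 0.1967 yaw -0.0714 z 0.1402
moved -0.055299423242186854
t 6.95 tcp [0.5605 0.0704 0.1702] F [-1.99  0.7  -3.95] w 0.0133 q [-0.06  0.11  1.9   0.    1.14  1.58]
shift mm [-1.1e+02  1.0e-01 -1.0e-01]
 turn [-5.5000e-03 -1.8000e-03 -3.1412e+00]
 turn [-0.0011  0.0035  0.0004]
```

>>> {"fn": "jog_arm", "kwargs": {
  "targets": [
    {"x":-6,"y":0,"z":-0.5,"ax":0,"ay":0.003,"az":0,"fingers":8},
    {"x":-15,"y":0,"z":-0.4,"ax":0,"ay":0.003,"az":0,"fingers":8},
    {"x":-24,"y":0,"z":-0.4,"ax":0,"ay":0.003,"az":0,"fingers":8},
    {"x":-33,"y":0,"z":-0.4,"ax":0,"ay":0.003,"az":0,"fingers":8},
    {"x":-40,"y":0,"z":-0.4,"ax":0,"ay":0.003,"az":0,"fingers":8}
  ]
}}

```text
t: 7.58
tool_pos: [0.5199, 0.0733, 0.1708]
tcp_rot: [-3.139, 0.109, 0.0]
force: [1.2, -0.1, -4.1]
gripper_width: 0.0132
```

```bash
python3 f.py; python3 b.py; python3 go.py 0.4508 0.0780 0.1707 -0.07
```

```text
knob top z [0.1977 0.1987 0.1992]
pics/f_1796654740.png
t 7.725 tcp [0.5191 0.0734 0.1704] rot [-3.138  0.109  0.006] F [[1.2, -0.1, -4.1], [-0.4, -0.3, -3.2], [-1.8, 0.9, -3.8], [-1.9, 1.9, -3.7]] mean [-0.72  0.59 -3.71] tau [ 0.03  0.19 -0.01] w 0.013262362546966559
yel 180 [0.6573 0.0618] 0.195 yaw -0.071 z 0.1398
moved -0.09672724992353227
t 7.775 tcp [0.5193 0.0734 0.1703] F [-3.45 -0.25 -3.5 ] w 0.0136 q [-0.05  0.02  2.    0.    1.13  1.59]
shift mm [-68.7   0.1  -0.1]
 turn [-6.1000e-03 -1.7000e-03 -3.1411e+00]
 turn [-0.0011  0.0039  0.0005]
```

>>> {"fn": "jog_arm", "kwargs": {
  "targets": [
    {"x":-6,"y":0,"z":-0.4,"ax":0,"ay":0.004,"az":0,"fingers":8},
    {"x":-14,"y":0,"z":-0.4,"ax":0,"ay":0.004,"az":0,"fingers":8},
    {"x":-23,"y":0,"z":-0.4,"ax":0,"ay":0.004,"az":0,"fingers":8},
    {"x":-32,"y":0,"z":-0.4,"ax":0,"ay":0.004,"az":0,"fingers":8},
    {"x":-38,"y":0,"z":-0.4,"ax":0,"ay":0.004,"az":0,"fingers":8}
  ]
}}

```text
t: 8.4
tool_pos: [0.4808, 0.0761, 0.1709]
tcp_rot: [-3.139, 0.109, -0.001]
force: [1.5, -0.1, -4.9]
gripper_width: 0.0132
```

```bash
python3 f.py; python3 b.py; python3 go.py 0.4508 0.0780 0.1707 -0.07
```

```text
knob top z [0.1978 0.1989 0.1995]
pics/f_1796654756.png
t 8.55 tcp [0.4802 0.0762 0.1707] rot [-3.138  0.109  0.004] F [[1.5, -0.1, -4.9], [0.1, 0.0, -4.2], [-1.3, 0.7, -4.3], [-2.3, 0.6, -3.6]] mean [-0.5   0.29 -4.23] tau [0.01 0.19 0.03] w 0.012819356809169421
yel 190 [0.6183 0.0655] 0.1956 yaw -0.0715 z 0.1402
moved -0.1359018539143677
t 8.6 tcp [0.4803 0.0761 0.1706] F [-2.08  0.58 -4.24] w 0.0136 q [-0.05 -0.07  2.08  0.    1.13  1.59]
shift mm [-29.6   0.2  -0. ]
 turn [-4.400e-03 -1.700e-03 -3.141e+00]
 turn [-0.0011  0.0028  0.0006]
```

>>> {"fn": "jog_arm", "kwargs": {
  "targets": [
    {"x":-6,"y":0,"z":-0.2,"ax":0,"ay":0.003,"az":0,"fingers":8},
    {"x":-13,"y":0,"z":-0.2,"ax":0,"ay":0.003,"az":0,"fingers":8},
    {"x":-20,"y":0,"z":-0.2,"ax":0,"ay":0.003,"az":0,"fingers":8},
    {"x":-26,"y":0,"z":-0.1,"ax":0,"ay":0.003,"az":0,"fingers":8},
    {"x":-28.7,"y":0,"z":-0.1,"ax":0,"ay":0.003,"az":0,"fingers":8}
  ]
}}

```text
t: 9.22
tool_pos: [0.4514, 0.0782, 0.1708]
tcp_rot: [-3.139, 0.109, -0.001]
force: [1.0, -0.6, -4.5]
gripper_width: 0.0131
```

```bash
python3 f.py; python3 b.py; python3 go.py 0.4508 0.0780 0.1707 -0.07; python3 - <<'E'
from h import *
for i,n in ((3,"top"),(1,"side")):
    p=np.load(f"pics/f{i}.npz")["pixels"][...,::-1]; p=p[60:330,200:420] if i==3 else p[120:310,100:360]
    cv2.imwrite(f"pics/end_{n}.png",cv2.resize(p,None,fx=2.2 if i==3 else 3,fy=2.2 if i==3 else 3,interpolation=cv2.INTER_CUBIC))
E
```

```text
knob top z [0.1976 0.1989 0.1994]
pics/f_1796654777.png
t 9.375 tcp [0.4512 0.0782 0.1707] rot [-3.139e+00  1.090e-01  2.000e-03] F [[1.0, -0.6, -4.5], [0.9, -0.0, -4.7], [-0.5, 0.6, -4.0], [-0.2, 0.6, -3.5]] mean [ 0.31  0.14 -4.18] tau [0.07 0.06 0.04] w 0.01294371240687484
yel 191 [0.5893 0.0659] 0.1967 yaw -0.0716 z 0.1397
moved -0.16487444782554253
t 9.425 tcp [0.4512 0.0782 0.1707] F [-1.14  0.53 -3.96] w 0.0133 q [-0.05 -0.15  2.15  0.    1.14  1.59]
shift mm [-0.3  0.2 -0. ]
 turn [-2.3000e-03 -1.7000e-03 -3.1409e+00]
 turn [-0.0011  0.0015  0.0007]
```

View pics/end_top.png

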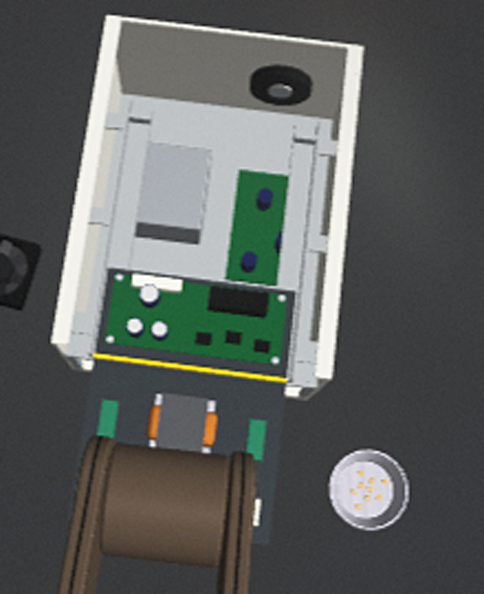

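View pics/end_side.png

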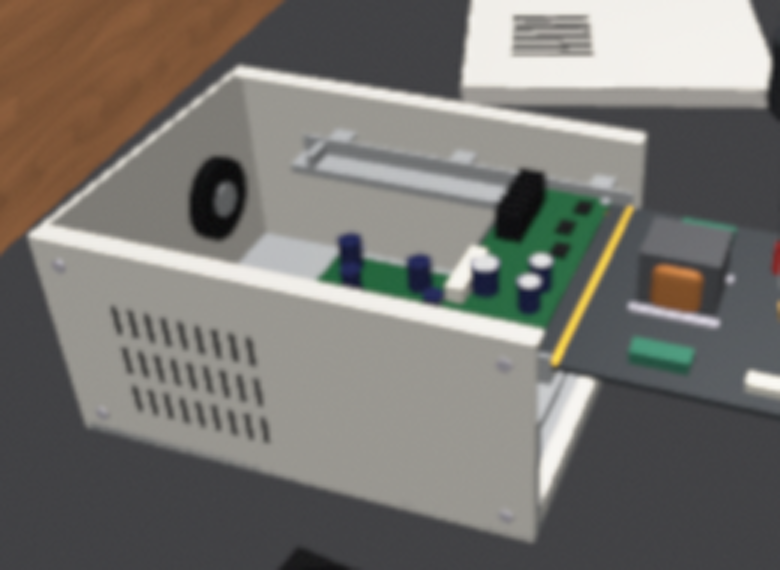

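The line is level with the runner front ends, running from (93,356) to (287,381) in the top crop. In the side crop it meets the wall's front end at (555,360), and the board is out and looks level. Last, I'll check tilt and drift.

```bash
python3 f.py; python3 f.py; python3 b.py; python3 - <<'E'
from h import *
b=np.array([np.cos(.0705),-np.sin(.0705)]); l=np.array([-b[1],b[0]])
for i,n in ((3,"top"),(1,"side"),(2,"wrist")):
    d=dict(np.load(f"pics/f{i}.npz")); g=d["pixels"].astype(int); 
    m=(g.max(2)<90)&(np.ptp(g,axis=2)<25); c=cloud(d,m)
    q=c[:,:2]-[.5893,.0659]; X=q@b; Y=q@l
    k=(abs(Y)<.097)&(X>-.163)&(X<.09)&(abs(c[:,2]-.14)<.008)
    A=np.c_[X[k],Y[k],np.ones(k.sum())]; z=c[k,2]
    w=np.linalg.lstsq(A,z,rcond=None)[0]
    e=abs(z-A@w)<.002; w=np.linalg.lstsq(A[e],z[e],rcond=None)[0]; print(n,e.sum(),"slopes",w.round(4),"X",X[k].min().round(3),X[k].max().round(3))
E
```

```text
knob top z [0.1975 0.1988 0.1994]
pics/f_1796654802.png
t 9.575 tcp [0.4512 0.0782 0.1706] rot [-3.139e+00  1.090e-01  3.000e-03] F [[-1.1, 0.5, -4.0], [-1.6, -0.3, -3.5], [-2.1, 0.3, -4.2], [-2.2, 0.9, -4.4]] mean [-1.79  0.35 -4.04] tau [ 0.09  0.17 -0.02] w 0.013128708027508791
knob top z [0.1974 0.1987 0.1992]
pics/f_1796654805.png
t 9.775 tcp [0.4512 0.0782 0.1705] rot [-3.139e+00  1.090e-01  2.000e-03] F [[-2.4, -0.3, -3.8], [-1.0, 0.2, -3.6], [-2.0, 0.6, -3.8], [-2.6, -0.2, -3.5]] mean [-2.    0.08 -3.66] tau [ 0.02  0.3  -0.06] w 0.013188455010520326
yel 191 [0.5893 0.0659] 0.1964 yaw -0.071 z 0.14
moved -0.16487295011103303
top 2296 slopes [-0.0012 -0.0008  0.1395] X -0.163 0.09
side 783 slopes [ 0.0002 -0.0014  0.1408] X -0.163 0.016
wrist 21 slopes [ 0.0645 -0.0041  0.1493] X -0.157 -0.148
```

>>> {"fn": "jog_arm", "kwargs": {
  "targets": [
    {"x":0,"y":0,"z":-0.2,"ax":0,"ay":0.001,"az":0,"fingers":8},
    {"x":0,"y":0,"z":-0.2,"ax":0,"ay":0.001,"az":0,"fingers":8},
    {"x":0,"y":0,"z":-0.2,"ax":0,"ay":0.001,"az":0,"fingers":8},
    {"x":0,"y":0,"z":-0.2,"ax":0,"ay":0.001,"az":0,"fingers":8},
    {"x":0,"y":0,"z":-0.2,"ax":0,"ay":0.001,"az":0,"fingers":8}
  ]
}}

```text
t: 10.45
tool_pos: [0.4513, 0.0782, 0.1707]
tcp_rot: [-3.139, 0.109, 0.0]
force: [-1.1, -0.7, -3.0]
gripper_width: 0.0132
```

```bash
python3 f.py; python3 f.py; python3 f.py; python3 b.py
```

```text
knob top z [0.1976 0.1989 0.1994]
pics/f_1796654828.png
t 10.6 tcp [0.4513 0.0781 0.1707] rot [-3.139  0.109  0.   ] F [[-1.1, -0.7, -3.0], [-1.5, 0.2, -4.2], [-1.4, -0.0, -4.8], [-1.8, -0.1, -4.2]] mean [-1.44 -0.16 -4.05] tau [ 0.06  0.21 -0.03] w 0.01282884878258516
knob top z [0.1976 0.1989 0.1994]
pics/f_1796654831.png
t 10.8 tcp [0.4513 0.0782 0.1707] rot [-3.139  0.109  0.   ] F [[-2.3, 0.2, -3.6], [-1.1, 1.0, -3.9], [-1.1, -0.4, -3.9], [-1.7, -1.3, -3.6]] mean [-1.55 -0.13 -3.74] tau [0.06 0.21 0.01] w 0.013309318439971254
knob top z [0.1976 0.1989 0.1994]
pics/f_1796654834.png
t 11.0 tcp [0.4513 0.0782 0.1707] rot [-3.139  0.109  0.   ] F [[-2.2, 0.0, -4.3], [-1.4, -0.4, -4.3], [-1.2, 0.1, -4.4], [-1.8, -0.3, -3.7]] mean [-1.62 -0.15 -4.17] tau [0.04 0.15 0.01] w 0.012978099476461521
yel 189 [0.5895 0.0667] 0.1967 yaw -0.0708 z 0.14
moved -0.16474047323213978
```

The board is steady, level and on the line, so I'm handing the job in.

```bash
python3 -c "
from workcell import r; print(r.sign_off())"
```

```text
the job is handed in; nothing more can be done
None
```

The board is out at its service line and I handed it in at about 11 s. The gripper still holds the knob at its stop and the back of the board rests on the runners.

I pinched the red knob across its 14 mm width and pulled it up about 12.0 mm, with a pull of about 4 N at the stop. I then slid the board straight out along its runners, keeping the knob raised all the way.

Last checks:
- **Travel:** the top camera puts the yellow line 164.7 mm from where it started, and the arm's own reading gives about 164.5 mm, against the 165 mm needed. That leaves the line roughly 0.3–0.5 mm short of the case's front edge, within the 2 mm camera calibration.
- **Level:** the board surface slopes about 0.001 rad or less in the top and side views, measured just before a last 0.2 mm lift correction. The wrist view had only 21 usable points and gave a slope of 0.06, so I disregarded it.
- **Steadiness:** the arm's position held within 0.1 mm over the last 0.6 s, with a pull of about 4 N. I made the 0.2 mm correction because the arm had sagged slightly.
- **Bystanders:** the arm went nowhere near the dish, screwdriver or fan. I did not measure their positions again at the end.

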